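# Weigh a robot wheel on the two-pan balance

## Task

Weigh the robot wheel that sits on one pan of the balance: lower the brass ring weights it needs over the pin of the other pan, and then slide the orange poise along the front bar until the beam stands level, with the needle on the middle mark. The balance is delicate: never load or push any part of it with more than 12 N, do not squeeze the poise, and set the weights down gently. Keep the weights you do not need in the foam half of their case and disturb nothing else on the table.

Things in the scene. Friction and masses are not known exactly. Their poses are not given: they have to be found in the camera images.
- balance: blue two-pan balance, fixed; base 360 mm (y) x 120 mm x 50 mm high; a 60 mm wide white plate at its middle reaches 180 mm, the needle tip 200 mm. Origin on the table under the middle; x points to the back, away from the front bar; y along the beam towards the wheel's pan. Pan centres lie 120 mm from the middle: wheel pan at +y, weight pan at -y. The pans stay horizontal and only rise and sink.
- beam (a joint): tilt in rad about the balance's x: 0 level, negative with the wheel side down, positive with the weight side down; stops at +-0.09. In between the free beam turns 0.00145 rad per gram of difference and rests after about 1 s; on a stop it is 62 g or more. Touching poise or pan falsifies it. Level means within 0.01 rad. A red-tipped needle shows it above the white plate's red middle mark.
- poise (a joint): position of the poise along the front bar in m, 0 (nothing added) to 0.105; grows towards the weight pan (the balance's -y). It counts as 0.667 g more on the weight pan per mm, 70 g in all. It stays where it is left and takes about 1.5 N to slide; hard stops at both ends.
- poise_top (a point): centre of the top of the poise, an orange block 20 mm along the bar and 24 mm across, standing 19 mm above the upper edge of the steel front bar it rides on (bar 5 mm thick, 12 mm high, 176 mm long, parallel to the balance's y, 110 mm from its middle towards -x). Poise top 105 mm above the table when level; the bar tilts with the beam.
- weight_pan_seat (a point): centre of the upper face of the weight pan, at the foot of its pin; moves with the pan: 118 mm above the table when level, 10.8 mm more or less at the stops. Steel disc 113 mm in diameter with a 2 mm rim; upright brass pin at its centre, 12 mm in diameter, 28 mm high with a 1.5 mm chamfer. Pushed down, the pan yields with the force of the missing weight, then meets its stop hard.
- wheel_pan_seat (a point): centre of the upper face of the wheel's pan, a like disc and pin, at the foot of the pin; moves opposite to the weight pan.
- wheel_mid (a point): centre of the wheel being weighed: black tyre 60 mm in diameter, 26 mm high as it lies, green hub with a 14 mm bore over the pin. Its mass is unknown, between 115 g and 195 g. It stays where it is.
- case: black zip case opened flat, fixed; origin on the table under the centre of the foam half, which is 240 mm (x) x 120 mm (y) with its foam 20 mm above the table and a rim 5 mm higher and 5 mm wide. The weights stand on the foam in a row along x at 75 mm spacing, in any order. The other half of the case (14 mm high) lies towards -y, from y = -66 mm to -176 mm.
- w50_mid (a point): centre of the 50 g weight: brass ring 28 mm in diameter, 12.7 mm high, 14 mm bore, axis upright.
- w100_mid (a point): centre of the 100 g weight: brass ring 36 mm in diameter, 14 mm high, 14 mm bore, axis upright.
- w200_mid (a point): centre of the 200 g weight: brass ring 44 mm in diameter, 17.2 mm high, 14 mm bore, axis upright. Heavier than any wheel.
- spare_wheel_mid (a point): centre of a spare wheel lying on the table, 60 mm in diameter, 26 mm high; leave alone.
- tape: blue roll of tape lying flat, 92 mm in diameter, 19 mm high, origin at its underside; leave alone.
- driver: black and orange electric screwdriver lying on the table, 180 mm long along its x (from -80 mm to +100 mm of its origin), 30 mm thick, origin on the table; leave alone.
There are look-alikes about, which are no part of the job. What is shaped like the part that bears wheel_mid but pink, red or turquoise is not meant.

How it is judged:
On the way:
1. the 100 g weight stands on the weight pan, over its pin (((horizontal distance between w100_mid and weight_pan_seat below 0.004 m and z of w100_mid in the frame of weight_pan_seat between 0.0045 and 0.0095 m and angle between w100_mid's own z axis and vertical below 0.12 rad) or (horizontal distance between w100_mid and weight_pan_seat below 0.004 m and z of w100_mid in the frame of weight_pan_seat between 0.0172 and 0.0222 m and angle between w100_mid's own z axis and vertical below 0.12 rad)) and contact force between the fingers and w100 below 0.1 N), for 0.2 s.
At the end, for the whole second after the job is handed in: Beam level within 0.0105 rad and still; 100 g weight over the weight pan's pin (within 4 mm, upright, on the pan or the 50 g weight); 50 g weight likewise on that pin or in the foam half of the case; 200 g weight in the foam half; the wheel still down on its own pan over its pin (all of step 1 and value of joint beam between -0.0105 and 0.0105 rad and velocity of joint beam between -0.03 and 0.03 rad/s and (((horizontal distance between w50_mid and weight_pan_seat below 0.004 m and z of w50_mid in the frame of weight_pan_seat between 0.0038 and 0.0088 m and angle between w50_mid's own z axis and vertical below 0.12 rad) or (horizontal distance between w50_mid and weight_pan_seat below 0.004 m and z of w50_mid in the frame of weight_pan_seat between 0.0178 and 0.0228 m and angle between w50_mid's own z axis and vertical below 0.12 rad)) or (x of w50_mid in the frame of case between -0.115 and 0.115 m and y of w50_mid in the frame of case between -0.055 and 0.055 m and z of w50_mid in the frame of case between 0.02 and 0.036 m)) and x of w200_mid in the frame of case between -0.115 and 0.115 m and y of w200_mid in the frame of case between -0.055 and 0.055 m and z of w200_mid in the frame of case between 0.02 and 0.036 m and horizontal distance between wheel_mid and wheel_pan_seat below 0.004 m and z of wheel_mid in the frame of wheel_pan_seat between 0.01 and 0.017 m and angle between wheel_mid's own z axis and vertical below 0.12 rad); the robot touches nothing.
It fails at once if the balance is loaded or pushed, squeezed or struck with more than 12 N in all (contact force between anything else and balance above 12 N).
It fails at once if the spare wheel, the tape or the screwdriver is moved by more than 15 mm (distance of any of spare_wheel_mid, tape, driver from where it was at the start of the episode above 0.015 m).
It also fails if it takes over 72 s, if anything falls off the work surface, if the arm or the gripper's body presses on something with over 40 N, if the wrist force passes 120 N, or if a joint passes its speed limit or range.

## Robot

A 6-joint arm with a two-finger parallel gripper is mounted at the origin on the work surface. World frame = base frame: x ahead of the robot, y to its left, z up, the work surface at z = 0. Lengths are in m, angles in rad, forces in N, time in s.
With the tool pointing down it reaches from about 0.325 to 0.775 m from the base axis. Payload 5.5 kg.
Tool frame: the origin (TCP) lies between the finger pads; the fingertips stand 8 mm ahead of it and the grasp point (between the pads) lies 11 mm behind it (tcp_to_tips is the distance from the TCP to the fingertips, in m); z points along the fingers, y is the line along which they close (so a half turn about z gives the same grasp; the last joint's range is limited). The gripper opens to 88 mm and grips with 3 to 60 N. Pads are 20 mm wide; open, the fingers measure 115 mm over their backs; the gripper's body (75 mm by 178 mm) begins 61 mm behind the grasp point.
Start: joints at [1.21, 0.091, 1.231, -0, 1.82, -0.057], TCP at [0.179, 0.573, 0.231] pointing down, gripper open.
Joint ranges: [-2.87, 2.87], [-0.86, 2.18], [0.17, 2.46], [-1.51, 4.65], [0.06, 2.69], [-2.65, 2.65]. Speed limits (rad/s): [2.57, 2.57, 3.01, 3.14, 3.14, 3.14].

## Interface

Orientations are given as a unit quaternion [w, x, y, z].
In Python, from bench import * gives the robot as it stands. Calls block until the motion is done:
- move_to(position, orientation): joint-space move of the TCP to a pose.
- move_l(position, speed=0.15, orientation=None): straight line of the TCP; orientation=None keeps the orientation; speed is the mean speed in m/s.
- movej(angles): joint-space move.
- gripper_open() and close(): open the fingers fully, or close them until they stop; the grip force is fixed at half the most.
- hold(seconds).
- inverse_kinematics(position, orientation): joint angles nearest the present ones, or None.
- state(): the state.
- get_image(name): name is "side" or "top"; returns a dict with "frame" (420x560x3 uint8, blue, green, red), "depth" (420x560 float32, m along the optical axis (not along the pixel's ray), 0 where there is no reading), "camera_matrix" (3x3 intrinsics, pixels), "view" (4x4, takes a point from world to camera coordinates). Camera axes: x right, y up, looking along -z (the intrinsics and any distortion apply to the point x, -y, -z); pixel columns grow to the right and rows downward; lengths in m; the calibration is good to about 2 mm. A picture is of the moment at which its call begins.
A pose or a line that the arm cannot do raises IKError and nothing moves.
- job_done(): hands the job in; it is judged then, once.
The state is a dict: "time": time; "joint_pos": joint angles; "dq": joint speeds; "joint_torque": joint torques, N m; "ee_pos": TCP position; "ee_rot": TCP orientation; "ft_force": force on the tool from outside, world axes, zero at the start; "moment": the same for the moment, N m; "finger_gap": finger opening in m; "finger_force": force on a finger pad.
Only numpy, scipy, OpenCV 4.12 (cv2) and the standard library are available. Lean on these libraries where they do the work, as an engineer would, in place of code of your own. Each camera call takes 0.05 s, during which the arm holds its last target. There are 200 camera calls.

## Working session

There is one attempt and no reset: what is moved stays moved. The work goes in short steps, each a Python script; the robot and the scene stay as the last script left them, time stands still between calls to the robot, and variables do not carry over. Pictures are saved under pics/ and viewed, at most 10 in all, crops included, and the job is handed in when it is done.

```bash
ls; mkdir -p pics
python3 - <<'E'
from bench import *
import cv2,numpy as np
for n in("top","side"):
    d=get_image(n); cv2.imwrite(f"pics/{n}0.png",d["frame"]); np.savez(f"{n}0.npz",**d)
    print(n,d["camera_matrix"].tolist(),np.round(d["view"],4).tolist(),[k for k in d])
s=state();print(s["time"],s["ft_force"],s["finger_gap"],s["ee_rot"])
E
```

```text
pics
top [[389.15408691081706, 0.0, 286.5864350882385], [0.0, 389.15408691081706, 209.08578822022463], [0.0, 0.0, 1.0]] [[0.0055, -0.9997, -0.0232, 0.0856], [0.987, 0.0017, 0.1604, -0.5885], [-0.1604, -0.0238, 0.9868, -0.9078], [0.0, 0.0, 0.0, 1.0]] ['frame', 'depth', 'camera_matrix', 'view']
side [[540.0324921742899, 0.0, 275.84318024393883], [0.0, 540.0324921742899, 209.79832170563043], [0.0, 0.0, 1.0]] [[0.8196, -0.5727, 0.0147, -0.4175], [0.3603, 0.5353, 0.764, -0.3183], [-0.4454, -0.6209, 0.6451, -1.2533], [0.0, 0.0, 0.0, 1.0]] ['frame', 'depth', 'camera_matrix', 'view']
0.1 [-0.11258187 -0.19910534 -0.27023976] 0.08789403308343911 [-1.79463132e-04  1.51286834e-01  9.88489527e-01 -8.47112059e-04]
```

View pics/top0.png

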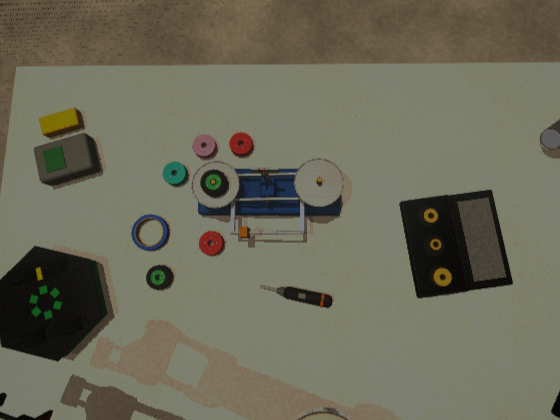

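View pics/side0.png

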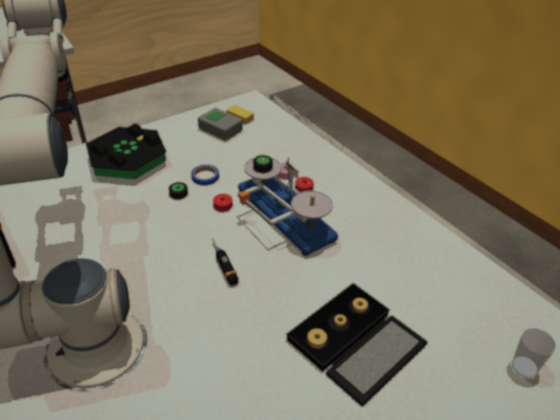

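The top view shows the balance with the wheel pan at about (215,183), the weight pan and pin at (319,182) and the poise at (243,232). The case has rings at (431,215), (435,244) and (442,277). Ring candidates by apparent size are 100 g (431,215), 50 g (435,244) and 200 g (442,277). I'll measure their diameters and confirm in a crop.

```bash
cat > h.py <<'E'
from bench import *
import numpy as np, cv2
def load(n): 
    d=np.load(n+"0.npz"); return {k:d[k] for k in d}
def project(d,P):
    c=(d["view"]@np.append(P,1))[:3]; K=d["camera_matrix"]
    return np.array([K[0,2]+K[0,0]*c[0]/-c[2], K[1,2]-K[1,1]*c[1]/-c[2]])
def ray(d,uv):
    K=d["camera_matrix"];R=d["view"][:3,:3];t=d["view"][:3,3]
    v=R.T@np.array([(uv[0]-K[0,2])/K[0,0],-(uv[1]-K[1,2])/K[1,1],-1])
    return -R.T@t,v
def onplane(d,uv,z):
    o,v=ray(d,uv); return o+v*(z-o[2])/v[2]
def cloud(d):
    h,w=d["depth"].shape;K=d["camera_matrix"];u,v=np.meshgrid(np.arange(w),np.arange(h));D=d["depth"]
    p=np.stack([(u-K[0,2])/K[0,0]*D,-(v-K[1,2])/K[1,1]*D,-D],-1)-d["view"][:3,3]
    return p@d["view"][:3,:3]
def blobs(m,amin=8):
    n,l,s,c=cv2.connectedComponentsWithStats(m.astype(np.uint8))
    return [(c[i],s[i]) for i in range(1,n) if s[i,4]>=amin]
E
python3 - <<'E'
from h import *
for n in("top","side"):
    d=load(n);f=d["frame"];H=cv2.cvtColor(f,cv2.COLOR_BGR2HSV);C=cloud(d)
    m=(H[...,0]>10)&(H[...,0]<32)&(H[...,1]>100)&(H[...,2]>70)
    if n=="side": m[:, :100]=0; m[:130]=0
    else: m[:130]=0; m[330:]=0
    print(n)
    for c,s in blobs(m,4):
        p=C[int(round(c[1])),int(round(c[0]))]
        print(np.round(c,1),s.tolist(),"plane.034",np.round(onplane(d,c,.034),4),"C",np.round(p,3))
d=load("top");C=cloud(d)
print("foam z",np.median(C[225:265,410:425,2]),"pan z",np.median(C[165:175,310:330,2]),np.median(C[200:203,310:330,2]),C[165:175,310:330,2].std())
t=cv2.resize(d["frame"][150:310,190:520],None,fx=2.4,fy=2.4,interpolation=3)
s=load("side")["frame"]
cv2.imwrite("pics/crop1.png",cv2.convertScaleAbs(t,alpha=1.5))
cv2.imwrite("pics/crop2.png",cv2.convertScaleAbs(cv2.resize(s[140:400,180:440],(600,600),interpolation=3),alpha=1.4))
E
```

```text
top
[ 47.3 131.2] [41, 130, 17, 5, 49] plane.034 [0.796  0.7159 0.034 ] C [0.798 0.72  0.029]
[319.1 179.1] [317, 177, 5, 5, 22] plane.034 [0.6673 0.0065 0.034 ] C [0.637 0.014 0.159]
[212.5 181.2] [211, 179, 4, 5, 18] plane.034 [0.6618 0.2764 0.034 ] C [0.638 0.255 0.136]
[430.4 215.3] [424, 208, 14, 15, 137] plane.034 [ 0.5757 -0.2669  0.034 ] C [ 0.578 -0.27   0.021]
[143.  219.8] [141, 219, 5, 3, 5] plane.034 [0.5628 0.4478 0.034 ] C [0.564 0.454 0.017]
[151.  218.3] [147, 218, 9, 2, 9] plane.034 [0.5665 0.4278 0.034 ] C [0.569 0.433 0.021]
[160.3 231.9] [156, 220, 8, 24, 27] plane.034 [0.5326 0.4022 0.034 ] C [ 0.536  0.416 -0.003]
[136.8 225.5] [136, 224, 3, 4, 4] plane.034 [0.5483 0.4626 0.034 ] C [0.549 0.468 0.02 ]
[242.5 231.1] [239, 226, 9, 12, 89] plane.034 [0.5352 0.197  0.034 ] C [0.528 0.187 0.1  ]
[135.  232.5] [135, 229, 1, 8, 8] plane.034 [0.5308 0.4658 0.034 ] C [0.533 0.472 0.02 ]
[435.2 244.1] [430, 239, 11, 11, 74] plane.034 [ 0.5047 -0.2748  0.034 ] C [ 0.506 -0.279  0.021]
[142.8 243.7] [137, 240, 13, 7, 17] plane.034 [0.503  0.4443 0.034 ] C [0.505 0.457 0.00
[... 806 characters left out ...]
4184 0.034 ] C [0.564 0.444 0.014]
[243.1 194. ] [239, 191, 10, 8, 50] plane.034 [0.5656 0.2549 0.034 ] C [0.522 0.183 0.101]
[311.9 199.5] [311, 195, 3, 10, 26] plane.034 [0.7231 0.117  0.034 ] C [0.635 0.013 0.142]
[230.  272.3] [225, 270, 11, 6, 40] plane.034 [ 0.3642 -0.0004  0.034 ] C [0.365 0.    0.034]
[359.8 304. ] [352, 297, 16, 15, 182] plane.034 [ 0.5715 -0.2684  0.034 ] C [ 0.58  -0.262  0.022]
[340.  319.4] [334, 314, 13, 12, 123] plane.034 [ 0.5009 -0.2773  0.034 ] C [ 0.506 -0.272  0.026]
[316.8 337.1] [307, 328, 21, 20, 311] plane.034 [ 0.4237 -0.2862  0.034 ] C [ 0.43  -0.28   0.022]
foam z 0.020625207740700077 pan z 0.12936385574297538 0.129162788940688 0.060877216890849566
```

View pics/crop1.png

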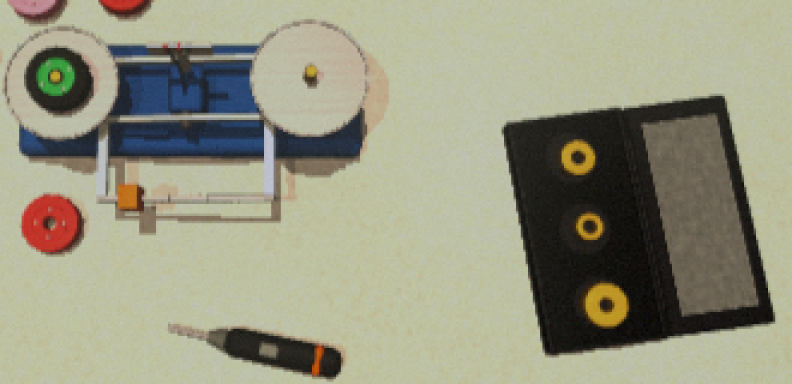

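View pics/crop2.png

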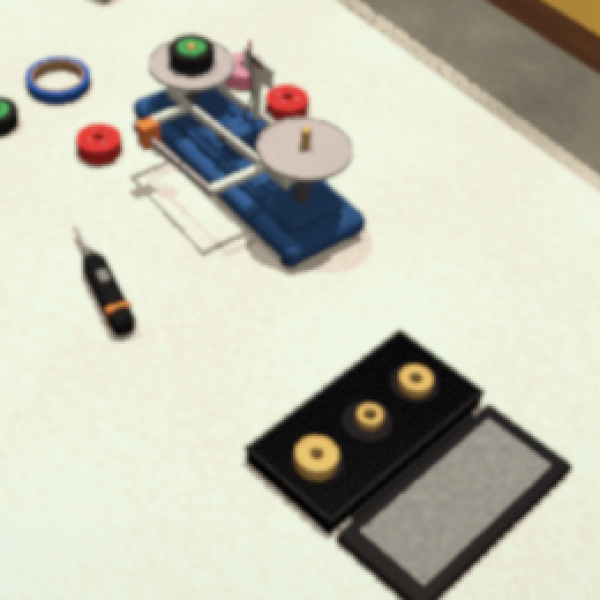

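Contour widths are 14.5, 11 and 18 px, which gives 36, 28 and 44 mm. So the 100 g is the far ring (430,215), the 50 g is the middle one (435,244) and the 200 g is the near one (442,277), and the crops confirm it. I'll locate everything, then grip the 100 g twice at ±45° so it ends up centred in both directions.

```bash
cat >> h.py <<'E'
def tri(a,ua,b,ub):
    A=np.zeros((3,3));r=np.zeros(3)
    for d,u in((a,ua),(b,ub)):
        o,v=ray(d,u);v=v/np.linalg.norm(v);M=np.eye(3)-np.outer(v,v);A+=M;r+=M@o
    return np.linalg.solve(A,r)
def quat(c):  # tool down, closing axis at world angle c
    a=c+np.pi/2; return [0,np.cos(a/2),np.sin(a/2),0]
def circ(P):
    A=np.c_[2*P[:,:2],np.ones(len(P))];s=np.linalg.lstsq(A,(P[:,:2]**2).sum(1),rcond=None)[0]
    return s[:2],np.sqrt(s[2]+s[0]**2+s[1]**2)
def st(m=""):
    s=state();print(m,round(s["time"],2),np.round(s["ee_pos"],4),"F",np.round(s["ft_force"],2),"gap",round(s["finger_gap"],4),round(float(np.max(s["finger_force"])),1));return s
def panfit(d,c,z,tol=.006):
    C=cloud(d);m=(np.hypot(C[...,0]-c[0],C[...,1]-c[1])<.075)&(abs(C[...,2]-z)<tol)
    P=C[m];h=cv2.convexHull(P[:,:2].astype(np.float32))[:,0]
    return cv2.minEnclosingCircle(h),P.mean(0),P.std(0)[2],len(P)
E
python3 - <<'E'
from h import *
t,s=load("top"),load("side")
print("cams",ray(t,(280,210))[0],ray(s,(280,210))[0])
print("pin",tri(t,(319.1,179.1),s,(311.9,199.5)),"from tops",onplane(t,(319.2,178.3),.157))
print("w100",tri(t,(430.4,215.3),s,(359.8,304)))
print("w50",tri(t,(435.2,244.1),s,(340,319.4)))
print("poise",tri(t,(242.5,231.1),s,(243.1,194)))
for n,d in(("t",t),("s",s)):
    print(n,panfit(d,(.636,.0135),.129)); print(n,panfit(d,(.636,.255),.107))
w=np.array([.5736,-.2677]); 
move_to([*w,.28],quat(.91)); st()
move_to([*w,.09],quat(.91)); st()
move_l([*w,.035],.1); st("down"); close(); st("grip1")
gripper_open(); st("open")
E
```

```text
cams [0.43487125 0.0649353  0.99215694] [-0.10134822 -0.84691179  1.05780408]
pin [0.63859514 0.0143825  0.14244222] from tops [0.63928923 0.0137257  0.157     ]
w100 [ 0.57485313 -0.26721876  0.03095592]
w50 [ 0.50412222 -0.27556422  0.0301938 ]
poise [0.52755132 0.18946593 0.0942885 ]
t (((0.6366721987724304, 0.013941862620413303), 0.05662911757826805), array([0.63599306, 0.01374352, 0.12950019]), np.float64(0.0016237833717392073), 1866)
t (((0.6361228227615356, 0.2543858587741852), 0.057107049971818924), array([0.63404096, 0.25185787, 0.10778574]), np.float64(0.0016646263683930732), 1207)
s (((0.633979856967926, 0.015770025551319122), 0.05957314744591713), array([0.63334288, 0.0127696 , 0.12958238]), np.float64(0.0021006134372098828), 879)
s (((0.6347163915634155, 0.25340425968170166), 0.0594935305416584), array([0.62629481, 0.24204238, 0.10817793]), np.float64(0.002237755287185435), 421)
 3.35 [ 0.5739 -0.2669  0.28  ] F [-1.5   0.1   0.27] gap 0.0879 0.0
 4.13 [ 0.5745 -0.2679  0.092 ] F [ 0.43 -0.09  0.76] gap 0.0879 0.0
down 4.83 [ 0.5738 -0.2678  0.0354] F [-0.47 -0.52  0.33] gap 0.0879 0.0
grip1 5.71 [ 0.5736 -0.2677  0.035 ] F [ 0.18 -0.41 -1.13] gap 0.0344 30.0
open 6.66 [ 0.5736 -0.2677  0.035 ] F [-0.77 -0.2   0.08] gap 0.0878 0.0
```

Run:
```python
from h import *
w=np.array([.5736,-.2677]);q=quat(-.66)
move_l([*w,.055],.2); move_to([*w,.05],q); move_l([*w,.035],.1); st("pre")
s=get_image("side"); cv2.imwrite("pics/side1.png",s["frame"])
close(); st("grip2"); move_l([*w,.1],.2); st("up")
move_to([.6370,.0140,.205],q); st("at pin")
hold(.3)
for n in("top","side"):
    d=get_image(n); np.savez(f"{n}0b.npz",**d); cv2.imwrite(f"pics/{n}2.png",d["frame"])
a=cv2.imread("pics/side2.png")[100:260,220:420];b=cv2.imread("pics/top2.png")[110:270,230:430]
cv2.imwrite("pics/c2.png",cv2.convertScaleAbs(np.hstack([cv2.resize(x,None,fx=2,fy=2.5,interpolation=3) for x in(a,b)]),alpha=1.3))
print(np.mean([state()["ft_force"] for _ in range(3)],0))
```

```text
pre 8.61 [ 0.5729 -0.2674  0.0338] F [-0.08 -0.36  0.38] gap 0.0878 0.0
grip2 9.53 [ 0.5736 -0.2677  0.0351] F [-0.31  0.78 -0.54] gap 0.0342 30.0
up 10.01 [ 0.5737 -0.2678  0.0999] F [ 0.02  1.1  -2.07] gap 0.0344 30.0
at pin 11.18 [0.6367 0.0128 0.2036] F [ 1.26 -0.87 -1.  ] gap 0.0342 30.0
[-0.54046824 -0.37450727 -1.00050142]
```

View pics/c2.png

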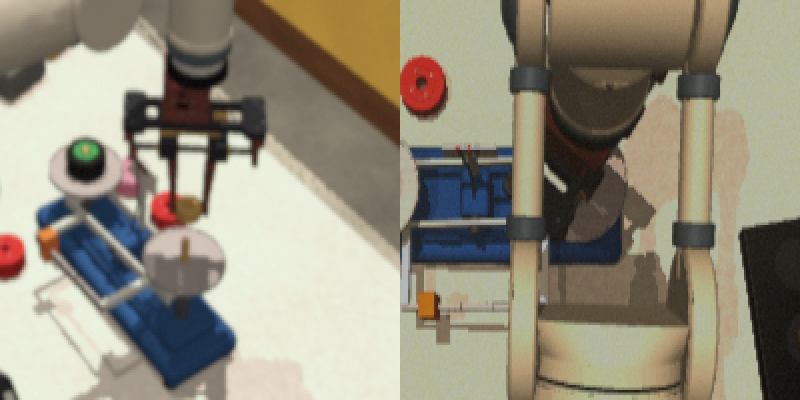

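The side crop shows the gripped ring at about (408,208 in the crop) beyond and above the upright pin at about (185,250). The top view is blocked by the arm. I'll use the ring's known pose to remove the side-camera bias at the pin.

Run:
```python
from h import *
d=dict(np.load("side0b.npz"));e=load("side");t=load("top")
H=cv2.cvtColor(d["frame"],cv2.COLOR_BGR2HSV)
m=(H[...,0]>10)&(H[...,0]<32)&(H[...,1]>90)&(H[...,2]>60);m[:165]=0;m[:,:295]=0;m[:,335:]=0;m[215:]=0
for c,s in blobs(m,4):print(np.round(c,2),s.tolist())
print(H[178:192,305:324,2]); print(m[178:192,305:324].astype(int))
s=state();p=s["ee_pos"];print(p)
z=p[2]-.008
print("ring mid",project(d,[p[0],p[1],z]),"top",project(d,[p[0],p[1],z+.007]),"bot",project(d,[p[0],p[1],z-.007]))
for P in([.6367,.0139],[.6386,.0144],[.634,.0158]):
    print(P,"pin top/foot side",project(e,[*P,.1568]),project(e,[*P,.1288]),"top",project(t,[*P,.1568]))
x=e["frame"][190:210,306:320].astype(int); print(x[...,2]-x[...,0])
x=t["frame"][173:188,312:328].astype(int); print(x[...,2]-x[...,0])
```

```text
[313.61 183.39] [307, 179, 14, 11, 110]
[311.96 200.26] [310, 196, 4, 9, 27]
[[ 84  55  86 139 154 148 141 139 139 140 140 143 149 161 167 155 112  62
   57]
 [ 81  56  81 121 129 116 108 107 107 108 109 115 123 134 145 138 103  61
   65]
 [ 71  54  68  97 105 100  97  94  94  95  98 112 125 122 117 107  79  54
   70]
 [ 62  51  60  84  96  96  93  90  91  89  90 101 114 111 101  83  59  50
   77]
 [ 64  50  55  80  94  95  93  90  90  88  87  89  98 100  95  81  60  50
   81]
 [ 77  53  55  76  91  96  95  94  93  92  91  92  96  98  95  81  59  51
   81]
 [ 90  67  61  73  85  93  96  95  96  95  97  96  97  97  90  75  60  54
   84]
 [120 109  94  80  82  86  90  93  95  97  97  97  95  92  89  87  88  82
  101]
 [151 145 125  97  83  82  85  89  90  92  93  94  91  91 102 125 136 131
  136]
 [148 144 127 101  84  81  84  87  89  89  91  91  92 101 129 155 168 167
  167]
 [119 117 109  96  86  83  84  88  92  97 100 104 114 132 156 174 181 181
  180]
 [ 96  96  98  96  92  89  88  94 112 122 130 141 153 166 176 182 183 183
  183]
 [ 98 102 107 110 109 109 109 114 131 143 151 160 1
[... 2157 characters left out ...]
17 19 17 19 19 21 20 18 21 21 20 22]
 [18 18 16 18 19 20 18 19 20 21 21 21 22 19 22 22]
 [17 17 18 20 18 18 19 23 21 20 21 21 22 20 21 23]
 [17 16 16 16 16 20 45 57 48 31 20 21 19 19 21 19]
 [18 19 15 16 17 39 89 95 92 64 26 19 18 18 20 18]
 [16 19 18 20 20 65 90 95 93 91 36 24 23 18 19 20]
 [17 17 17 18 22 54 91 93 91 75 32 31 31 21 21 21]
 [14 14 16 15 23 26 66 73 72 43 31 30 31 19 18 20]
 [12 13 15 14 23 21 24 27 25 25 29 29 24 18 18 18]
 [16 16 16 17 21 20 22 24 20 14 24 26 20 21 19 19]
 [16 17 15 17 18 17 19 22 17 17 17 18 19 19 19 20]
 [14 16 15 14 16 15 17 21 18 18 16 18 18 19 18 19]
 [14 15 15 16 14 15 17 15 18 16 18 17 18 19 17 17]
 [14 14 14 13 14 15 14 16 17 17 16 17 17 20 19 20]]
```

```bash
cat >> h.py <<'E'
def F(n=4):
    f=[]
    for _ in range(n): hold(.03); f.append(state()["ft_force"])
    return np.mean(f,0)
def lower(p,zs,lim=3,speed=.06,base=None):
    p=np.array(p,float)
    for z in zs:
        move_l([p[0],p[1],z],speed); f=F()
        if base is None: base=f
        g=f-base; s=state(); print(round(s["time"],2),np.round(s["ee_pos"],4),np.round(g,2))
        if np.hypot(*g[:2])>lim or abs(g[2])>lim: print("LIMIT"); break
    return base
E
python3 - <<'E'
from h import *
b=lower([.6368,.0138],[.175,.171,.169,.167,.165,.161]); np.save("base.npy",b)
d=get_image("side"); cv2.imwrite("pics/side3.png",d["frame"]); print(panfit(d,(.6367,.0139),.127,.008)[1:])
E
```

```text
12.37 [0.637  0.0138 0.1757] [0. 0. 0.]
12.75 [0.6368 0.0138 0.171 ] [-0.36 -0.3   0.27]
13.13 [0.6368 0.0138 0.1691] [-0.58 -0.51  0.91]
13.52 [0.6368 0.0138 0.167 ] [-0.48  0.    0.69]
13.9 [0.6368 0.0138 0.165 ] [-0.61 -0.3   0.77]
14.28 [0.6367 0.0138 0.161 ] [-0.82 -0.19  1.25]
(array([0.62833682, 0.00810545, 0.12126166]), np.float64(0.00200265857436087), 558)
```

The pan sank instead of the ring threading: fz rose and the pan depth went down. The ring is on the pin's chamfer and the lateral force points to -x. I'll back up a little and step sideways under light preload, watching the pan height.

```bash
cat >> h.py <<'E'
def panz(n=1):
    r=[]
    for _ in range(n):
        C=cloud(get_image("side")); m=(np.hypot(C[...,0]-.6365,C[...,1]-.014)<.05)&(C[...,2]>.1)&(C[...,2]<.134)
        r.append(np.median(C[m][:,2]))
    return np.mean(r)
E
python3 - <<'E'
from h import *
b=np.load("base.npy")
C=cloud(load("side"));m=(np.hypot(C[...,0]-.6365,C[...,1]-.014)<.05)&(C[...,2]>.1)&(C[...,2]<.134);print("free pan",np.median(C[m][:,2]))
print("now",panz(2))
p=np.array([.6368,.0138])
move_l([*p,.167],.06); print("z.167",panz(2),F()-b)
for i in range(5):
    p=p+[-.0006,0]; move_l([*p,.167],.03); z=panz(2); print(np.round(p,4),round(z,4),np.round(F()-b,2))
    if z>.1282: break
st()
E
```

```text
free pan 0.12944575611220321
now 0.12018859519891155
z.167 0.12682647646155404 [-1.75199403 -0.47104482  1.43821012]
[0.6362 0.0138] 0.1263 [-0.03 -0.68  0.44]
[0.6356 0.0138] 0.1294 [ 0.44 -0.32 -0.15]
 15.88 [0.6356 0.0138 0.1669] F [ 0.07  0.2  -1.25] gap 0.0343 30.0
```

It has threaded: the pan is back up at x = 0.6356. Lowering with force checks.

Run:
```python
from h import *
b=np.load("base.npy")
lower([.6352,.0138],[.165,.158,.150,.146,.1445],base=b,lim=3); print(panz(2))
```

```text
16.27 [0.6352 0.0138 0.165 ] [ 0.3  -0.2   0.19]
16.67 [0.6352 0.0138 0.1579] [0.42 0.13 0.68]
17.08 [0.6352 0.0138 0.15  ] [-0.01  0.25 -0.  ]
17.47 [0.6352 0.0138 0.146 ] [ 0.45 -0.04  0.42]
17.85 [0.6352 0.0138 0.1445] [ 0.23 -0.39  0.31]
0.1293390986637579
```

```bash
cat >> h.py <<'E'
def tilt(show=None):
    out=[]
    for n in("top","side"):
        d=get_image(n);C=cloud(d)
        if show: cv2.imwrite(f"pics/{n}{show}.png",d["frame"])
        z=[]
        for c,r0 in(((.6355,.0138),.03),((.6355,.2535),.038)):
            r=np.hypot(C[...,0]-c[0],C[...,1]-c[1]);m=(r<.051)&(r>r0)&(abs(C[...,2]-.118)<.016)
            z.append(np.median(C[m][:,2]))
        out.append((round(float(z[0]),4),round(float(z[1]),4),round(float((z[1]-z[0])/.24),4)))
    return out
E
python3 - <<'E'
from h import *
move_l([.6352,.0138,.1434],.05); hold(.1); st(); gripper_open(); st("open"); print(panz())
move_l([.6352,.0138,.24],.2); move_to([.504,-.2756,.12],quat(-.66)); hold(.4); st()
print(tilt(4)); hold(.5); print(tilt())
a=cv2.imread("pics/side4.png")[120:260,210:350];b=cv2.imread("pics/top4.png")[145:265,185:365]
cv2.imwrite("pics/c4.png",cv2.convertScaleAbs(np.hstack([cv2.resize(x,(400,400),interpolation=3) for x in(a,b)]),alpha=1.3))
E
```

```text
18.3 [0.6353 0.0138 0.1435] F [-0.32  0.28  0.23] gap 0.034 30.0
open 19.25 [0.6352 0.0138 0.1434] F [-0.28 -0.71 -0.01] gap 0.088 0.0
0.12439363449840357
 21.62 [ 0.5043 -0.2753  0.1202] F [ 0.56  0.23 -0.25] gap 0.0877 0.0
[(0.1242, 0.1128, -0.0478), (0.1242, nan, nan)]
[(0.1242, 0.1129, -0.047), (0.124, nan, nan)]
  return _methods._mean(a, axis=axis, dtype=dtype,
  ret = ret.dtype.type(ret / rcount)
```

View pics/c4.png

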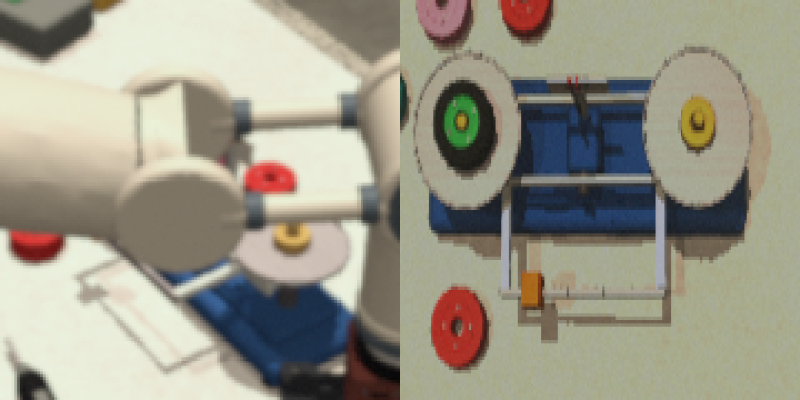

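The crop shows the 100 g ring over the weight pan's pin, the wheel seated, and the poise at the left end of the front bar (top px ≈(242,231)). The tilt is −0.047 rad, so about 32.5 g is missing. The 50 g isn't needed; the poise must go about 48.5 mm towards the weight pan. I'll check the local geometry before pushing.

Run:
```python
from h import *
d=get_image("top");C=cloud(d);f=d["frame"];H=cv2.cvtColor(f,cv2.COLOR_BGR2HSV)
np.savez("top40.npz",**d)
m=(H[...,0]>5)&(H[...,0]<22)&(H[...,1]>130)&(H[...,2]>70);m[:220]=0;m[245:]=0;m[:,:234]=0;m[:,:255]&=True;m[:,320:]=0
for c,s in blobs(m,10):
    print(c,s.tolist(),onplane(d,c,.1025)); 
    print("edges",onplane(d,(s[0]-.5,c[1]),.1025),onplane(d,(s[0]+s[2]-.5,c[1]),.1025))
P=C[226:238,238:250].reshape(-1,3);P=P[P[:,2]>.095];print("cloud poise",P.min(0),P.max(0),np.median(P,0))
for v in(200,206,212,218,224,229,232,234): print(v,[tuple(np.round(C[v,u],3)) for u in(231,232,233,234,235,236)])
```

```text
[242.9010989  231.32967033] [239, 226, 9, 11, 91] [0.52740623 0.18667769 0.1025    ]
edges [0.52737512 0.19683866 0.1025    ] [0.52743872 0.17606579 0.1025    ]
cloud poise [0.43487125 0.0649353  0.09514998] [0.53754528 0.19601113 0.99215694] [0.52585813 0.18629353 0.10269585]
200 [(np.float64(0.599), np.float64(0.214), np.float64(0.114)), (np.float64(0.599), np.float64(0.212), np.float64(0.113)), (np.float64(0.604), np.float64(0.215), np.float64(0.083)), (np.float64(0.604), np.float64(0.212), np.float64(0.083)), (np.float64(0.604), np.float64(0.21), np.float64(0.083)), (np.float64(0.604), np.float64(0.208), np.float64(0.083))]
206 [(np.float64(0.59), np.float64(0.22), np.float64(0.08)), (np.float64(0.591), np.float64(0.217), np.float64(0.079)), (np.float64(0.59), np.float64(0.215), np.float64(0.082)), (np.float64(0.591), np.float64(0.213), np.float64(0.077)), (np.float64(0.595), np.float64(0.215), np.float64(0.05)), (np.float64(0.597), np.float64(0.214), np.float64(0.042))]
212 [(np.float64(0.575), np.float64(0.219), np.float64(0.084)), (np.float64(0.576), np.float64(0.217), np.floa
[... 1336 characters left out ...]
4(0.528), np.float64(0.218), np.float64(0.08)), (np.float64(0.527), np.float64(0.215), np.float64(0.086)), (np.float64(0.528), np.float64(0.212), np.float64(0.085)), (np.float64(0.528), np.float64(0.21), np.float64(0.082)), (np.float64(0.528), np.float64(0.208), np.float64(0.084)), (np.float64(0.528), np.float64(0.206), np.float64(0.081))]
234 [(np.float64(0.524), np.float64(0.219), np.float64(0.074)), (np.float64(0.524), np.float64(0.217), np.float64(0.069)), (np.float64(0.524), np.float64(0.214), np.float64(0.072)), (np.float64(0.524), np.float64(0.212), np.float64(0.071)), (np.float64(0.524), np.float64(0.209), np.float64(0.074)), (np.float64(0.524), np.float64(0.207), np.float64(0.071))]
```

Run:
```python
from h import *
q=quat(np.pi/2)
s=state()["ee_pos"]; move_l([s[0],s[1],.25],.25); close()
move_to([.526,.235,.25],q); st(); move_l([.526,.235,.101],.15); st("down"); b=F(); 
lower([.526,.235],[],base=b)
for y in(.214,.205,.195,.185,.175):
    move_l([.526,y,.101],.03); print(y,np.round(F(3)-b,2))
move_l([.526,.20,.101],.1); move_l([.526,.20,.22],.2); move_to([.45,.33,.25],q); st(); hold(.3)
print(tilt(5))
d=get_image("top");H=cv2.cvtColor(d["frame"],cv2.COLOR_BGR2HSV)
m=(H[...,0]>5)&(H[...,0]<22)&(H[...,1]>130)&(H[...,2]>70);m[:220]=0;m[245:]=0;m[:,:234]=0;m[:,320:]=0
for c,s in blobs(m,10): print(c,s.tolist(),onplane(d,c,.1035))
```

```text
26.23 [0.5263 0.2342 0.25  ] F [-0.02 -0.09  0.24] gap 0.0003 0.0
down 27.37 [0.5266 0.2352 0.1024] F [ 0.39  0.15 -0.03] gap 0.0004 0.0
0.214 [ 0.78 -0.46  0.29]
0.205 [0.51 0.27 0.12]
0.195 [0.67 0.4  0.58]
0.185 [-0.16 -0.27 -0.  ]
0.175 [0.72 0.11 0.69]
 32.55 [0.4501 0.3294 0.2486] F [ 1.12  0.22 -0.31] gap 0.0005 0.0
[(0.1206, 0.1165, -0.017), (0.1205, 0.1166, -0.0165)]
[256.09090909 231.5       ] [252, 227, 9, 10, 88] [0.52700254 0.15614832 0.1035    ]
```

The poise moved 30.5 mm and the tilt is −0.017 rad, so about 17.3 mm remains, with the final finger position at y ≈ 0.1577.

Run:
```python
from h import *
q=quat(np.pi/2)
move_to([.526,.20,.22],q); move_l([.526,.20,.102],.15); move_l([.526,.18,.102],.06); move_l([.526,.1577,.102],.03); st()
move_l([.526,.19,.102],.08); move_l([.526,.20,.22],.2); move_to([.45,.33,.25],q); hold(1); st()
print(tilt(6),tilt())
a=cv2.imread("pics/side6.png")[130:330,220:420];b=cv2.imread("pics/top6.png")[145:305,185:475]
cv2.imwrite("pics/c6.png",cv2.convertScaleAbs(np.hstack([cv2.resize(x,(400,400),interpolation=3) for x in(a,b)]),alpha=1.3))
```

```text
35.97 [0.526  0.1575 0.1018] F [-0.42  0.56  0.25] gap 0.0006 0.1
 38.92 [0.45 0.33 0.25] F [ 0.02 -0.32  0.61] gap 0.0004 0.0
[(0.1189, 0.1184, -0.0019), (0.1188, 0.1185, -0.0012)] [(0.1188, 0.1182, -0.0022), (0.1187, 0.1186, -0.0004)]
```

View pics/c6.png

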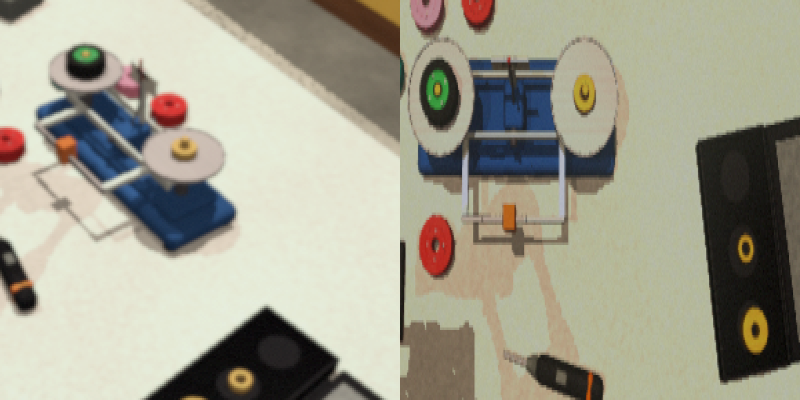

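The beam is level (tilt about −0.0015 rad) and the needle is on the middle mark. The 100 g ring is on the weight pan's pin, the 50 g and 200 g are in the foam, the wheel is seated, and the robot is clear of everything.

```bash
python3 -c "
from bench import *
print(job_done())"
```

```text
the job is handed in; nothing more can be done
None
```

The job is handed in: the beam read level (about −0.0015 rad) with the 100 g weight on the pin and the poise about 48 mm along the bar, so the wheel weighs about 132 g.

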